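# Lever open the salting box

## Task

Lever open the heavy steel lid of the salting box: with the fingertips push the butt of the wooden lever handle straight towards the box until its cross pin drops into the notch and its toe is under the lid's lip, then press the handle end down smoothly until the lid is open by at least 15 degrees. Finish while still holding the handle down, so that the lid stays open on the lever. Do not lift the lever out of its stand, touch the lid or fling it up, and leave everything else on the table where it stands.

Things in the scene. Friction and masses are not known exactly. Their poses are not given: they have to be found in the camera images.
- station: fixed dark wooden salting box with a dark steel lever stand on its near side, one piece. Origin on the table (z=0) under the notch of the stand; +x points level from stand to box, z up. Box 145 x 200 x 69 mm, from x=95 to 240 mm. In front of it a wooden ledge 54 mm high (x=25 to 95 mm) carries the lever's toe.
- notch (a point): where the lever's pin centre lies when home: 80 mm above the station's origin. The stand is two upright cheeks 14 mm thick, 36 mm apart inside, the lever between them. Their tops are level rails 80 mm high from station x=-74 to -8 mm, then a notch 17 mm wide and 6 mm deep, then an end stop 102 mm high; a like stop ends the rails at the rear.
- lever: loose lever, 0.45 kg, in the stand. Origin at the centre of its steel cross pin (12 mm diameter, 72 mm long, along y); +x to the toe. The pin starts on the rails (86 mm high) 44 to 56 mm behind the notch; pushed with about 1 to 4 N it slides home, drops 6 mm into the notch (within 2.5 mm of point notch) and meets the end stop. Then x is level within 2 degrees until the handle is pressed.
- butt (a point): centre of the butt end of the lever's straight light wooden handle (24 mm wide, 18 mm thick), at x=-169, z=+62 mm of the lever: the handle rises 20 degrees from the pin to here. Pressed here with 2 to 8 N (less as it sinks), the lever turns about its pin; with this point 45, 35, 25 mm above the table the lid is open about 14, 16, 18 degrees; the handle meets the table at about 20.
- toe (a point): tip of the lever's flat steel toe (8 mm thick, 28 mm wide), at x=90, z=-22 mm of the lever. At the start it rests on the ledge 10 to 22 mm short of the lid's lip; with the lever home it is under the lip by 34 mm and meets it after about 5 degrees of pressing.
- flap: heavy plain steel lid of the box, 182 x 206 x 10 mm, about 2 kg, shuts by its own weight; the dark bar handle on top is not to be used. Origin on the hinge at the box's far top edge (station x=235, z=70 mm); its own z is vertical when shut and leans from the vertical by the opening angle.
- lip (a point): middle of the lower near edge of the lid, the lip that overhangs the box towards the lever: at station x=56 mm, 70 mm above the table when shut.
- spool: small wooden twine spool, 52 mm diameter, 54 mm high, standing beside the lever; a bystander. Origin at its underside.
- jar: spice jar with a steel cap, 60 mm diameter, 75 mm high, standing beside the lever; a bystander. Origin at its underside.
- weight: brass scale weight with a knob, 48 mm diameter, 60 mm high, standing beside the lever; a bystander. Origin at its underside.
- bowl: steel bowl, 120 mm diameter, 50 mm high, at the robot's right; a bystander. Origin at its underside.
- mug: white mug, 80 mm diameter, 90 mm high, at the robot's left; a bystander. Origin at its underside.
- brush: wooden-handled brush lying flat at the robot's left; a bystander.
- bottle: white bottle, 66 mm diameter, 190 mm high, at the right; a bystander. Origin at its underside.

How it is judged:
By the outcome, as a careful person would: the job done as asked, in the order asked, and still so for the second after the job is handed in, while the arm keeps its last pose, push and grip.
It also fails if it takes over 42 s, if anything falls off the work surface, if the arm or the gripper's body presses on something with over 40 N, if the wrist force passes 120 N, or if a joint passes its speed limit or range.

## Robot

A 6-joint arm with a two-finger parallel gripper is mounted at the origin on the work surface. World frame = base frame: x ahead of the robot, y to its left, z up, the work surface at z = 0. Lengths are in m, angles in rad, forces in N, time in s.
With the tool pointing down it reaches from about 0.25 to 0.8 m from the base axis. Payload 8.5 kg.
Tool frame: the origin (TCP) lies midway between the tips of the shut fingers; the grasp point (between the pads) lies 19 mm behind it; z points along the fingers, y is the direction in which the jaws open and shut (so a half turn about z gives the same grasp; the last joint's range is limited). The gripper opens to 85 mm and grips with 20 to 120 N. Pads are 22 mm wide; open, the fingers measure 114 mm over their backs; the gripper's body (76 mm by 85 mm) begins 54 mm behind the grasp point. The pads swing forward as they close: fully open they stand 13 mm farther back than shut.
Start: joints at [1.223, 0.238, -0.013, 1.319, 0, 1.571], TCP at [0.179, 0.494, 0.231] pointing down, gripper open.
Joint ranges: [-2.66, 2.66], [-1.03, 1.9], [-1.14, 1.46], [-1.82, 2.27], [-1.45, 1.34], [-3.14, 3.14]. Speed limits (rad/s): [2.22, 2.22, 2.79, 3.14, 3.14, 3.14].

## Interface

Orientations are given as a rotation vector (axis times angle).
In Python, from workcell import monitor, vision, manip gives the robot as it stands.
- The arm moves only by the tool send_rows, never from a script. Its argument "moves" is a list of rows, each a list of 2 entries, a list of its own where there are three numbers: the shift along the tool's x, y, z in m, then the turn, a rotation vector about the tool's x, y, z in rad. In form: [[[x, y, z], [wx, wy, wz]], ...]. A call has 1 to 20 rows; each row shifts and turns the commanded pose from where the row before left it, along the tool's axes as they then stand; what a row does not reach is not made up. A row lasts 1/8 s, in which the tool goes at most 62.5 mm and 10.7 degrees, less where a joint would pass 70% of its speed; a pose out of reach is approached as far as the arm can. A call is refused whole if a number of a shift passes 0.0625 or a number of a turn 0.188, either way. A call with a gripper value outside its range is refused whole. "jaw" is the finger opening in m, from 0 to 0.0854, set as the call begins (left out, the last holds). The fingers move at their own pace and stop on an object; "grip_force" is the grip in N (left out, the last holds). Time passes only in rows, so rows that do not move let the fingers close. It gives the time, the measured TCP pose, the force and the opening at its end, in the units of the state.
- monitor.read_state(): the state, without advancing time (a new reading comes with each control period).
- vision.camera(name): name is "side" or "top"; returns the picture (384x512x3 uint8, red, green, blue); there is no depth.
- vision.calibration(name): a dict with "fx", "fy", "cx", "cy" (pixels), "R" (3x3) and "t" (3): a world point X has camera coordinates R X + t. Camera axes: x right, y down, z forward; pixel columns grow to the right and rows downward; lengths in m; the calibration is good to about 2 mm. A picture is of the moment at which its call begins. calibration takes no time and is no camera call.
- manip.job_done(): hands the job in, once; it reports no verdict.
Trained networks look in the newest picture that a camera, given by its name, has taken for a name from the list of things; names that differ only in an ending like _2 or _b are one class to them, and where a whole thing is asked for, a point or a joint stands for the part that bears it (a point fixed in the world has none). Each returns a list of dicts, best first, with "score" (0 to 1); they miss things now and then, are a little off and sometimes report something else, mostly with a low value. They report only what shows in the picture. A call takes as long as a camera call.
- vision.recognise(name, camera): "xyz" ([x, y, z] in m, in world coordinates, good to about 4 mm: the middle of the surface that is visible of it).
- vision.silhouettes(name, camera): "mask" (384x512 bool, what is visible of it).
- vision.mark_of(name, camera): "xyz" ([x, y, z] in m, in world coordinates, good to about 4 mm: a listed point, or the origin of a listed thing).
The state is a dict: "time": time; "q": joint angles; "dq": joint speeds; "effort": joint torques, N m; "tool_pos": TCP position; "tcp_rot": TCP orientation; "wrist_force": force on the tool from outside, world axes, zero at the start; "ft_torque": the same for the moment, N m; "gripper_width": finger opening in m.
Only numpy, scipy, OpenCV 4.12 (cv2) and the standard library are available. Lean on these libraries where they do the work, as an engineer would, in place of code of your own. Each camera call takes 0.05 s, during which the arm holds its last target.

## Working session

There is one attempt and no reset: what is moved stays moved. The work goes in short steps, Python scripts to look and compute and a tool call to move; the robot and the scene stay as the last step left them, time stands still between calls to the robot, and variables do not carry over. Pictures are saved under pics/ and viewed, and the job is handed in when it is done.

Besides the shell and the picture viewer there is one more tool, called after "Request:" as name(argument=value, ...) on one line, values as JSON. send_rows: Moves the arm, as the interface text tells. Its arguments: {"type":"object","properties":{"moves":{"type":"array"},"jaw":{"type":"number"},"grip_force":{"type":"number"}},"required":["moves"]}

```bash
mkdir -p pics
python3 - <<'E'
from workcell import monitor, vision, manip
import cv2,numpy as np
for c in ("side","top"):
    im=vision.camera(c); cv2.imwrite(f"pics/{c}0.png",cv2.cvtColor(im,cv2.COLOR_RGB2BGR))
    k=vision.calibration(c); print(c,{a:np.round(b,4).tolist() for a,b in k.items()})
    for n in ("butt","notch","toe","lip","lever","flap","station","spool","jar","weight"):
        r=vision.mark_of(n,c)
        print(n,[(np.round(x["xyz"],4).tolist(),round(x["score"],2)) for x in r[:2]])
s=monitor.read_state()
print({k:np.round(v,4).tolist() for k,v in s.items()})
E
```

```text
side {'fx': 376.8208, 'fy': 376.8208, 'cx': 253.9937, 'cy': 193.6516, 'R': [[0.7428, -0.6695, 0.0067], [-0.4115, -0.4644, -0.7843], [0.5282, 0.5798, -0.6204]], 't': [-0.3981, 0.3184, 0.9038]}
butt [([0.48, -0.0849, 0.1611], 0.55)]
notch [([0.3384, -0.4675, -0.0041], 0.66), ([0.5775, 0.1008, 0.0799], 0.61)]
toe [([0.5942, 0.1484, 0.0572], 0.91)]
lip [([0.5997, 0.1534, 0.0679], 0.67)]
lever [([0.5537, 0.0641, 0.0857], 0.75)]
flap [([0.677, 0.3184, 0.0704], 0.77)]
station [([0.577, 0.106, -0.0006], 0.68)]
spool [([0.4138, 0.0598, -0.0031], 0.85)]
jar [([0.6527, -0.0195, -0.001], 0.86), ([0.4833, 0.1542, 0.0022], 0.68)]
weight [([0.4819, 0.155, 0.0039], 0.62), ([0.4776, -0.0838, 0.159], 0.6)]
top {'fx': 369.7221, 'fy': 369.7221, 'cx': 259.5856, 'cy': 189.6894, 'R': [[-0.0299, -0.9995, 0.0061], [-0.9974, 0.0294, -0.065], [0.0648, -0.008, -0.9979]], 't': [0.0234, 0.5368, 1.3124]}
butt [([0.4815, -0.0872, 0.163], 0.9), ([0.4659, 0.4596, 0.0012], 0.53)]
notch [([0.5759, 0.1029, 0.0789], 0.69), ([0.5734, 0.1048, -0.0004], 0.48)]
toe [([0.5946, 0.14, 0.0584], 0.67)]
lip [([0.6, 0.1533, 0.0696], 0.94)]
lever [([0.5544, 0.0653, 0.0859], 0.69)]
flap [([0.6808, 0.3135, 0.0687], 0.8), ([0.3368, -0.4685, 0.0009], 0.45)]
station [([0.5727, 0.1052, 0.0019], 0.95)]
spool [([0.4131, 0.0642, -0.0013], 0.62)]
jar [([0.6465, -0.0139, -0.004], 0.54)]
weight [([0.4799, 0.1489, 0.0056], 0.68), ([0.4641, 0.4631, 0.003], 0.53)]
{'time': 1.1, 'q': [1.223, 0.2382, -0.0135, 1.3192, 0.0, 1.5708], 'dq': [-0.0006, 0.0004, -0.0001, 0.0013, 0.0008, -0.0004], 'effort': [-0.0003, -53.8592, 34.6696, 0.0029, 0.0002, 0.0], 'tool_pos': [0.1789, 0.4935, 0.2313], 'tcp_rot': [-0.5435, -3.0942, 0.0001], 'wrist_force': [0.192, 0.2333, -0.34], 'ft_torque': [0.033, 0.032, -0.0464], 'gripper_width': 0.0855}
```

View pics/side0.png

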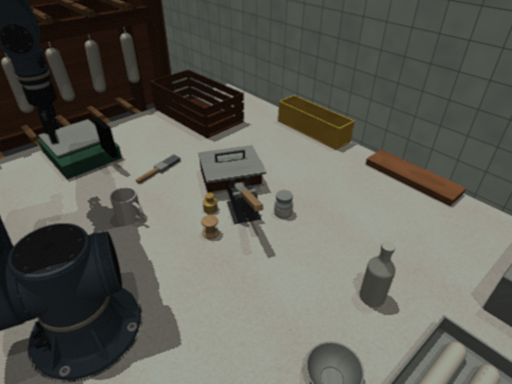

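View pics/top0.png

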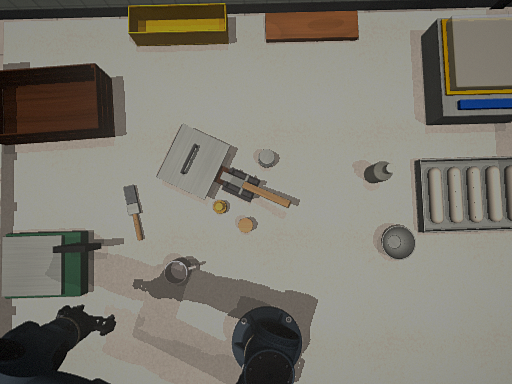

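Run:
```python
import numpy as np
# combine
P={'butt':[0.481,-0.0862],'toe':[.5944,.144],'notch':[.5767,.102],'lip':[.5999,.1534],'lever':[.554,.0647],'hinge':[.679,.316],'st':[.5745,.1056]}
# x along-station offsets
off={'notch':0,'st':0,'lip':.056,'hinge':.235}
A=[];b=[]
# fit p = o + off*u
n=list(off);X=np.array([[1,off[k]] for k in n]);Y=np.array([P[k] for k in n])
s=np.linalg.lstsq(X,Y,rcond=None)[0];print(s,np.linalg.norm(s[1]),np.degrees(np.arctan2(s[1,1],s[1,0])))
n={'butt':-.169,'lever':0,'toe':.09};X=np.array([[1,n[k]] for k in n]);Y=np.array([P[k] for k in n])
s=np.linalg.lstsq(X,Y,rcond=None)[0];print(s,np.linalg.norm(s[1]),np.degrees(np.arctan2(s[1,1],s[1,0])))
```

```text
[[0.57550386 0.10352662]
 [0.44015313 0.90341416]] 1.0049337856625153 64.02415630121742
[[0.55464312 0.06425236]
 [0.43708045 0.88933026]] 0.9909327089255594 63.827199938377106
```

The side picture shows the lid at about (230,165), the handle butt at (260,208), the spool at (210,228), the weight at (210,203) and the jar at (284,204). The top picture puts the butt at about (291,204). The lever axis yaws about 64°, with a clear area behind the butt. I'll use one tool attitude for both the push and the press: y across the lever, tilted 20°.

```bash
cat > h.py <<'E'
import numpy as np
from scipy.spatial.transform import Rotation as Ro
from scipy.linalg import expm,logm
from workcell import monitor, vision, manip
O=np.array([.5755,.1035,0]);yaw=np.radians(64.0)
u=np.array([np.cos(yaw),np.sin(yaw),0]);up=np.array([0,0,1.]);lat=np.cross(u,-up)*-1
ST=lambda s,l,z: O+s*u+l*np.array([-u[1],u[0],0])+z*up
def att(t):  # t deg: tool z tilts to -u
    t=np.radians(t); z=-np.sin(t)*u-np.cos(t)*up
    y=np.array([u[1],-u[0],0]); x=np.cross(y,z); return np.c_[x,y,z]
def T(R,p):
    M=np.eye(4);M[:3,:3]=R;M[:3,3]=p;return M
def cur():
    s=monitor.read_state();return T(Ro.from_rotvec(s["tcp_rot"]).as_matrix(),s["tool_pos"])
def row(A,B,n):
    L=np.real(logm(np.linalg.inv(A)@B))/n;E=expm(L)
    return np.round(E[:3,3],4).tolist(),np.round(Ro.from_matrix(E[:3,:3]).as_rotvec(),4).tolist(),E
def loc(p):
    d=np.array(p)-O;return np.round([d@u,d@np.array([-u[1],u[0],0]),p[2]],4)
E
python3 - <<'E'
from h import *
A=cur();B=T(att(0),ST(-.275,0,.25))
r=row(A,B,18);print(r[:2]);M=A
for i in range(18):
    M=M@r[2]
    if i%4==0:print(M[:3,3].round(3))
print(B[:3,3])
E
```

```text
([-0.0435, -0.001, -0.001], [-0.0, 0.0, 0.0932])
[0.219 0.478 0.232]
[0.362 0.38  0.236]
[0.459 0.236 0.241]
[0.497 0.068 0.245]
[ 0.471 -0.103  0.249]
[ 0.45494793 -0.14366836  0.25      ]
```

Request:
send_rows(moves=[[[-0.0435,-0.001,-0.001],[0,0,0.0932]],[[-0.0435,-0.001,-0.001],[0,0,0.0932]],[[-0.0435,-0.001,-0.001],[0,0,0.0932]],[[-0.0435,-0.001,-0.001],[0,0,0.0932]],[[-0.0435,-0.001,-0.001],[0,0,0.0932]],[[-0.0435,-0.001,-0.001],[0,0,0.0932]],[[-0.0435,-0.001,-0.001],[0,0,0.0932]],[[-0.0435,-0.001,-0.001],[0,0,0.0932]],[[-0.0435,-0.001,-0.001],[0,0,0.0932]],[[-0.0435,-0.001,-0.001],[0,0,0.0932]],[[-0.0435,-0.001,-0.001],[0,0,0.0932]],[[-0.0435,-0.001,-0.001],[0,0,0.0932]],[[-0.0435,-0.001,-0.001],[0,0,0.0932]],[[-0.0435,-0.001,-0.001],[0,0,0.0932]],[[-0.0435,-0.001,-0.001],[0,0,0.0932]],[[-0.0435,-0.001,-0.001],[0,0,0.0932]],[[-0.0435,-0.001,-0.001],[0,0,0.0932]],[[-0.0435,-0.001,-0.001],[0,0,0.0932]],[[0,0,0],[0,0,0]]], jaw=0, grip_force=40)

```text
time: 3.48
tool_pos: [0.4536, -0.1464, 0.2495]
tcp_rot: [2.668, 1.657, -0.0]
wrist_force: [0.8, 0.8, 0.8]
gripper_width: -0.0
```

Run:
```python
from h import *
A=cur();print(loc(A[:3,3]),monitor.read_state()["gripper_width"],monitor.read_state()["q"].round(2) if hasattr(monitor.read_state()["q"],'round') else monitor.read_state()["q"])
vision.camera("top")
for n in ("butt","lever"):print(n,[(loc(x["xyz"]),round(x["score"],2)) for x in vision.mark_of(n,"top")[:2]])
for s in (-.212-.045,):
  B=T(att(20),ST(s-.004,0,.148)); print(row(A,B,8)[:2])
```

```text
[-0.2781  0.      0.2495] -8.016138593699884e-06 [-0.31  0.15 -0.08  1.34 -0.    1.72]
butt [(array([-0.2121,  0.0018,  0.1573]), 0.76)]
lever [(array([-0.0444,  0.0033,  0.0791]), 0.74)]
([0.0041, -0.0, 0.0123], [-0.0001, -0.0436, -0.0007])
```

Request:
send_rows(moves=[[[0.0041,0,0.0123],[0,-0.0436,0]],[[0.0041,0,0.0123],[0,-0.0436,0]],[[0.0041,0,0.0123],[0,-0.0436,0]],[[0.0041,0,0.0123],[0,-0.0436,0]],[[0.0041,0,0.0123],[0,-0.0436,0]],[[0.0041,0,0.0123],[0,-0.0436,0]],[[0.0041,0,0.0123],[0,-0.0436,0]],[[0.0041,0,0.0123],[0,-0.0436,0]],[[0,0,0],[0,0,0]]])

```text
time: 4.75
tool_pos: [0.4619, -0.1275, 0.1464]
tcp_rot: [2.48, 1.553, -0.44]
wrist_force: [0.3, -0.4, 0.0]
gripper_width: 0.0001
```

Run:
```python
from h import *
import cv2
A=cur();print(loc(A[:3,3]),np.degrees(np.arctan2(-(A[:3,2]@u),-A[2,2])))
ims=[]
for c,p in (("side",(-.1,0,.1)),("top",(-.1,0,.1))):
    im=vision.camera(c);k=vision.calibration(c)
    X=np.array(k["R"])@ST(*p)+np.array(k["t"]);x,y=int(k["fx"]*X[0]/X[2]+k["cx"]),int(k["fy"]*X[1]/X[2]+k["cy"]);print(x,y)
    cr=im[max(0,y-50):y+50,x-50:x+50];ims.append(cv2.resize(cr,(400,400),interpolation=cv2.INTER_CUBIC))
    for n in ("butt","lever"):print(n,[(loc(r["xyz"]),round(r["score"],2)) for r in vision.mark_of(n,c)[:2]])
cv2.imwrite("pics/a1.png",cv2.cvtColor(np.hstack(ims),cv2.COLOR_RGB2BGR))
```

```text
[-0.2574  0.0008  0.1464] 20.055436550687205
250 198
butt [(array([-0.2113,  0.0053,  0.1609]), 0.72)]
lever [(array([-0.0448, -0.0009,  0.0858]), 0.44)]
257 189
butt []
lever [(array([-0.0463,  0.0032,  0.0846]), 0.59)]
```

View pics/a1.png

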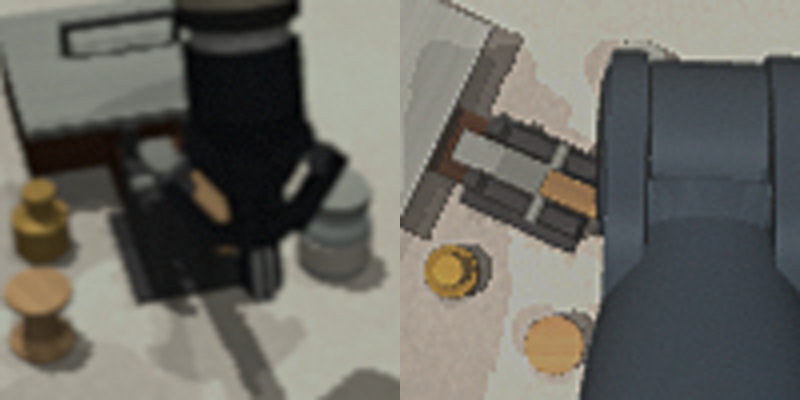

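The fingers stand clear behind the butt: tips at about (262,275) in the left crop, with the handle between the cheeks ahead. I'll lower 8 mm while closing the gap, then push slowly.

Request:
send_rows(moves=[[[0.0054,-0.0005,0.0002],[0,0,0]],[[0.0054,-0.0005,0.0002],[0,0,0]],[[0.0054,-0.0005,0.0002],[0,0,0]],[[0.0054,-0.0005,0.0002],[0,0,0]],[[0.00235,0,-0.00085],[0,0,0]],[[0.00235,0,-0.00085],[0,0,0]],[[0.00235,0,-0.00085],[0,0,0]],[[0.00235,0,-0.00085],[0,0,0]],[[0.00235,0,-0.00085],[0,0,0]],[[0.00235,0,-0.00085],[0,0,0]]])

```text
time: 6.3
tool_pos: [0.4755, -0.0965, 0.1395]
tcp_rot: [2.481, 1.549, -0.438]
wrist_force: [-1.7, -3.3, 0.9]
gripper_width: 0.0002
```

```bash
cat > look.py <<'E'
from h import *
import cv2,sys
A=cur();s=monitor.read_state();f=np.array(s["wrist_force"]);print(s["time"],loc(A[:3,3]),np.degrees(np.arctan2(-(A[:3,2]@u),-A[2,2])).round(2),"F u,lat,z",(f@u).round(2),(f@np.array([-u[1],u[0],0])).round(2),f[2].round(2))
ims=[]
for c,p in (("side",(-.08,0,.1)),("top",(-.05,0,.1))):
    im=vision.camera(c);k=vision.calibration(c)
    X=np.array(k["R"])@ST(*p)+np.array(k["t"]);x,y=int(k["fx"]*X[0]/X[2]+k["cx"]),int(k["fy"]*X[1]/X[2]+k["cy"])
    cr=im[max(0,y-50):y+50,x-50:x+50];ims.append(cv2.resize(cr,(400,400),interpolation=cv2.INTER_CUBIC))
    for n in sys.argv[2:]:print(c,n,[(loc(r["xyz"]),round(r["score"],2)) for r in vision.mark_of(n,c)[:2]])
cv2.imwrite(f"pics/{sys.argv[1]}.png",cv2.cvtColor(np.hstack(ims),cv2.COLOR_RGB2BGR))
E
python3 look.py a2 lever
```

```text
6.3 [-0.2236  0.0022  0.1395] 20.03 F u,lat,z -3.68 0.12 0.88
side lever [(array([-0.0395,  0.0009,  0.0835]), 0.63), (array([ 4.130e-02,  3.675e-01, -2.000e-04]), 0.52)]
top lever [(array([-0.0364,  0.0023,  0.0837]), 0.51)]
```

Contact at 3.7 N and the lever is sliding. Continuing the push.

Request:
send_rows(moves=[[[0.00235,0,-0.00085],[0,0,0]],[[0.00235,0,-0.00085],[0,0,0]],[[0.00235,0,-0.00085],[0,0,0]],[[0.00235,0,-0.00085],[0,0,0]],[[0.00235,0,-0.00085],[0,0,0]],[[0.00235,0,-0.00085],[0,0,0]],[[0.00235,0,-0.00085],[0,0,0]],[[0.00235,0,-0.00085],[0,0,0]],[[0.00235,0,-0.00085],[0,0,0]],[[0.00235,0,-0.00085],[0,0,0]],[[0.00235,0,-0.00085],[0,0,0]],[[0.00235,0,-0.00085],[0,0,0]]])

```text
time: 8.0
tool_pos: [0.4889, -0.0692, 0.1394]
tcp_rot: [2.481, 1.549, -0.437]
wrist_force: [-2.0, -2.8, 0.9]
gripper_width: 0.0003
```

```bash
python3 look.py a3 lever toe butt
```

```text
8.0 [-0.1932  0.0021  0.1394] 19.99 F u,lat,z -3.41 0.58 0.94
side lever [(array([ 0.2768,  0.2539, -0.0013]), 0.69), (array([-0.0104,  0.0016,  0.0854]), 0.51)]
side toe [(array([ 0.0526, -0.0027,  0.0694]), 0.25)]
side butt [(array([-0.1762,  0.0054,  0.1601]), 0.65)]
top lever [(array([-0.0113,  0.0036,  0.0815]), 0.6)]
top toe [(array([0.0776, 0.0024, 0.0591]), 0.56)]
top butt [(array([0.2718, 0.2541, 0.0005]), 0.67)]
```

View pics/a3.png

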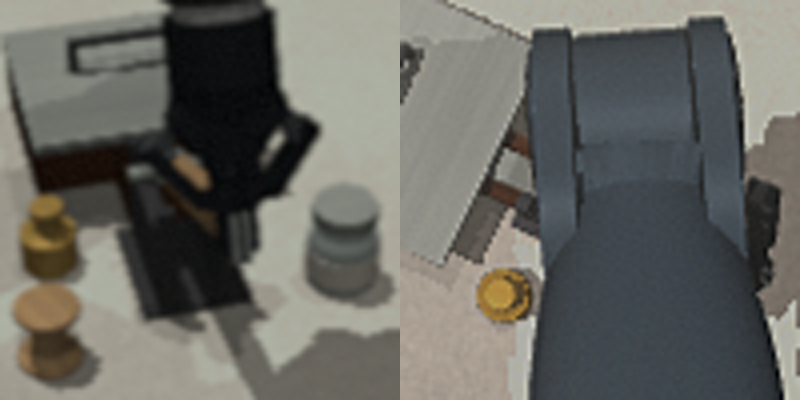

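The fingertips push the butt squarely, at about (235,235) in the left crop, and the toe is going under the lip. About 10 mm is left.

Request:
send_rows(moves=[[[0.0019,0,-0.0007],[0,0,0]],[[0.0019,0,-0.0007],[0,0,0]],[[0.0019,0,-0.0007],[0,0,0]],[[0.0019,0,-0.0007],[0,0,0]]])

```text
time: 8.9
tool_pos: [0.4924, -0.062, 0.1394]
tcp_rot: [2.481, 1.549, -0.438]
wrist_force: [-1.0, -2.5, 0.0]
gripper_width: 0.0003
```

```bash
python3 look.py a4 lever
```

```text
8.9 [-0.1852  0.0021  0.1394] 20.0 F u,lat,z -2.65 -0.17 0.04
side lever [(array([-0.0012,  0.0015,  0.0838]), 0.38)]
top lever [(array([-0.0012,  0.0054,  0.0812]), 0.51)]
```

Request:
send_rows(moves=[[[0.0014,0,-0.0005],[0,0,0]],[[0.0014,0,-0.0005],[0,0,0]],[[0,0,0],[0,0,0]]])

```text
time: 9.48
tool_pos: [0.4937, -0.0595, 0.1395]
tcp_rot: [2.481, 1.549, -0.437]
wrist_force: [-1.5, -4.0, 1.7]
gripper_width: -0.0
```

```bash
python3 look.py a5 lever butt
```

```text
9.475 [-0.1824  0.002   0.1395] 20.0 F u,lat,z -4.22 -0.44 1.69
side lever [(array([0.002 , 0.0036, 0.0782]), 0.61)]
side butt [(array([-0.1716,  0.0051,  0.1335]), 0.66)]
top lever [(array([-0.0002,  0.0055,  0.0757]), 0.47)]
top butt [(array([ 0.2707,  0.2569, -0.0008]), 0.22)]
```

Request:
send_rows(moves=[[[0.0014,0,-0.0005],[0,0,0]],[[0,0,0],[0,0,0]]])

```text
time: 10.02
tool_pos: [0.4944, -0.058, 0.1394]
tcp_rot: [2.481, 1.549, -0.437]
wrist_force: [-1.2, -3.6, 1.4]
gripper_width: 0.0002
```

```bash
python3 look.py a6 lever butt
```

```text
10.025 [-0.1807  0.0021  0.1394] 19.98 F u,lat,z -3.79 -0.55 1.35
side lever [(array([0.0037, 0.0043, 0.0782]), 0.72)]
side butt [(array([-0.1101,  0.1273,  0.0014]), 0.45), (array([-0.1747,  0.0038,  0.1382]), 0.43)]
top lever [(array([0.0013, 0.0015, 0.0753]), 0.43)]
top butt []
```

View pics/a6.png

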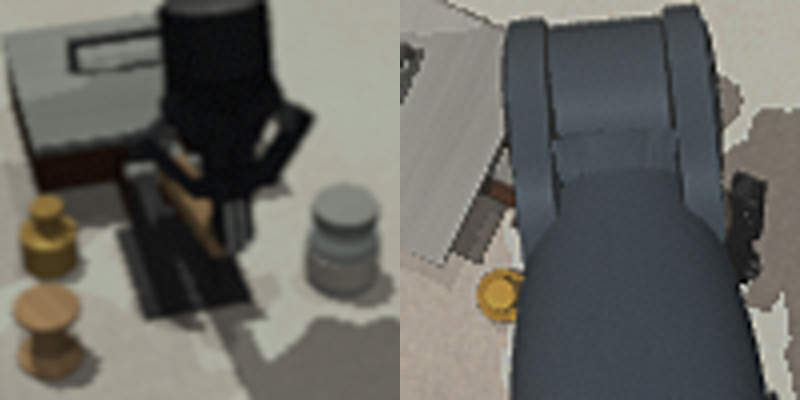

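The butt is visibly lower and the pin reads z≈0.078, so it has dropped. The force is still only sliding friction, so I'll push on gently to the end stop.

Request:
send_rows(moves=[[[0.0014,0,-0.0005],[0,0,0]],[[0,0,0],[0,0,0]]])

```text
time: 10.58
tool_pos: [0.4948, -0.0571, 0.1394]
tcp_rot: [2.481, 1.549, -0.439]
wrist_force: [-2.8, -5.1, 3.0]
gripper_width: -0.0002
```

```bash
python3 look.py a7 lever
```

```text
10.575 [-0.1797  0.0022  0.1394] 20.05 F u,lat,z -5.76 0.29 3.02
side lever [(array([0.0048, 0.001 , 0.078 ]), 0.54), (array([-0.4514, -0.2304, -0.0033]), 0.32)]
top lever [(array([0.0057, 0.0019, 0.075 ]), 0.46)]
```

The force rose to 5.8 N with little motion, so the pin is against the stop. I'll back off, rise, come over the handle end and descend until close.

Request:
send_rows(moves=[[[-0.006,0,0],[0,0,0]],[[-0.008,0,0],[0,0,0]],[[0,0,-0.015],[0,0,0]],[[0,0,-0.015],[0,0,0]],[[0,0,-0.004],[0,0,0]],[[0.012,0,0],[0,0,0]],[[0.012,0,0],[0,0,0]],[[0.01,0,0],[0,0,0]],[[0,0,0.006],[0,0,0]],[[0,0,0.004],[0,0,0]],[[0,0,0],[0,0,0]]])

```text
time: 12.15
tool_pos: [0.5064, -0.0329, 0.1548]
tcp_rot: [2.482, 1.549, -0.438]
wrist_force: [0.7, 0.3, -0.6]
gripper_width: 0.0001
```

```bash
python3 look.py a8 lever butt
```

```text
12.15 [-0.1528  0.0023  0.1548] 20.01 F u,lat,z 0.6 -0.48 -0.61
side lever [(array([0.0008, 0.004 , 0.0802]), 0.74), (array([0.0004, 0.0006, 0.0824]), 0.73)]
side butt [(array([-0.1688,  0.0033,  0.1403]), 0.77), (array([0.0523, 0.0025, 0.0673]), 0.56)]
top lever []
top butt [(array([-0.1686,  0.0046,  0.1457]), 0.44)]
```

View pics/a8.png

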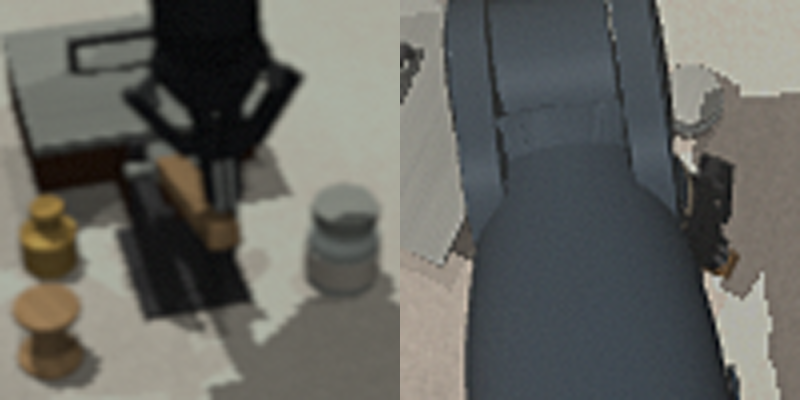

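The tips sit just above the handle end, centred on it at about (225,200) in the left crop, with the butt at (222,235). The pin is home at s≈1 mm, z≈0.080. Now the touchdown and the first degrees of press, rotating about the pin.

Request:
send_rows(moves=[[[0,0,0.002],[0,0,0]],[[0,0,0.002],[0,0,0]],[[0,0,0.002],[0,0,0]],[[0,0,0.0015],[0,0,0]],[[0,0,0.0015],[0,0,0]],[[-0.0001,0,0.0036],[0,0.021,0]],[[-0.0001,0,0.0036],[0,0.021,0]],[[-0.0001,0,0.0036],[0,0.021,0]],[[-0.0001,0,0.0036],[0,0.021,0]],[[-0.0001,0,0.0036],[0,0.021,0]],[[-0.0001,0,0.0036],[0,0.021,0]]])

```text
time: 13.82
tool_pos: [0.5025, -0.0418, 0.1266]
tcp_rot: [2.554, 1.594, -0.284]
wrist_force: [-1.6, -1.2, 6.8]
gripper_width: 0.0005
```

```bash
python3 look.py a9 lever butt
```

```text
13.825 [-0.1626  0.0019  0.1266] 12.71 F u,lat,z -1.77 0.87 6.79
side lever [(array([0.0007, 0.0018, 0.0796]), 0.46)]
side butt [(array([-0.1757,  0.0059,  0.1198]), 0.45)]
top lever [(array([0.    , 0.0022, 0.0759]), 0.49)]
top butt []
```

View pics/a9.png

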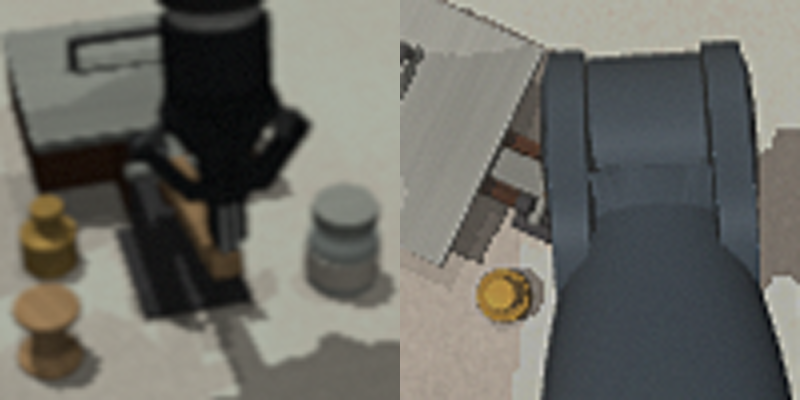

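The handle is going down, the pin is still in the notch, and the force is 6.8 N with the lip engaged. Continuing.

Request:
send_rows(moves=[[[-0.0001,0,0.0036],[0,0.021,0]],[[-0.0001,0,0.0036],[0,0.021,0]],[[-0.0001,0,0.0036],[0,0.021,0]],[[-0.0001,0,0.0036],[0,0.021,0]],[[-0.0001,0,0.0036],[0,0.021,0]],[[-0.0001,0,0.0036],[0,0.021,0]],[[-0.0001,0,0.0036],[0,0.021,0]],[[-0.0001,0,0.0036],[0,0.021,0]],[[-0.0001,0,0.0036],[0,0.021,0]],[[-0.0001,0,0.0036],[0,0.021,0]]])

```text
time: 15.38
tool_pos: [0.4998, -0.0476, 0.0911]
tcp_rot: [2.659, 1.658, -0.017]
wrist_force: [-3.6, -5.2, 8.0]
gripper_width: -0.0
```

```bash
python3 look.py a10 lever butt lip
```

```text
15.375 [-0.169   0.0018  0.0911] 0.77 F u,lat,z -6.27 0.97 8.02
side lever [(array([0.0036, 0.0024, 0.0786]), 0.5)]
side butt [(array([-0.1824,  0.0056,  0.0834]), 0.62), (array([0.0942, 0.0029, 0.0882]), 0.47)]
side lip [(array([ 0.0565, -0.0013,  0.0959]), 0.69), (array([ 0.2745,  0.2536, -0.004 ]), 0.65)]
top lever [(array([ 0.0001, -0.0006,  0.0759]), 0.82), (array([-0.074 , -0.119 ,  0.0022]), 0.48)]
top butt []
top lip [(array([0.0576, 0.001 , 0.0943]), 0.71)]
```

View pics/a10.png

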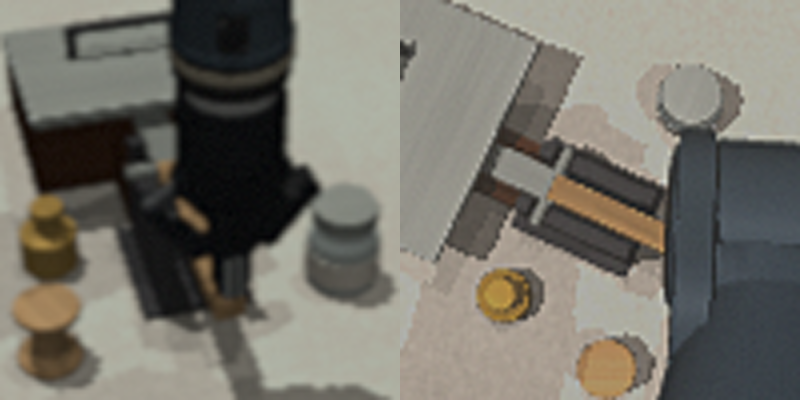

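The lever turns about its home pin, the lip has risen to z≈0.095 (about 8° open) and the bystanders are undisturbed. There's some forward shear of 6 N, so I'll ease back a little while continuing.

Request:
send_rows(moves=[[[-0.0005,0,0.0036],[0,0.021,0]],[[-0.0005,0,0.0036],[0,0.021,0]],[[-0.0005,0,0.0036],[0,0.021,0]],[[-0.0005,0,0.0036],[0,0.021,0]],[[-0.0003,0,0.0036],[0,0.021,0]],[[-0.0001,0,0.0036],[0,0.021,0]],[[-0.0001,0,0.0036],[0,0.021,0]],[[-0.0001,0,0.0036],[0,0.021,0]],[[-0.0001,0,0.0036],[0,0.021,0]],[[-0.0001,0,0.0036],[0,0.021,0]]])

```text
time: 17.02
tool_pos: [0.5002, -0.0472, 0.0551]
tcp_rot: [-2.569, -1.603, -0.256]
wrist_force: [-3.6, -5.0, 6.7]
gripper_width: 0.0002
```

```bash
python3 look.py a11 lever butt lip
```

```text
17.025 [-0.1684  0.0016  0.0551] -11.31 F u,lat,z -6.04 1.05 6.74
side lever [(array([-0.0026,  0.0001,  0.0826]), 0.68)]
side butt [(array([-0.1804,  0.0076,  0.0456]), 0.89)]
side lip [(array([0.0582, 0.0009, 0.1131]), 0.97)]
top lever [(array([0.0019, 0.0017, 0.0754]), 0.79)]
top butt [(array([-0.1791,  0.0044,  0.0454]), 0.83)]
top lip [(array([ 0.0611, -0.0003,  0.1171]), 0.8), (array([-0.4525, -0.2361, -0.0017]), 0.72)]
```

View pics/a11.png

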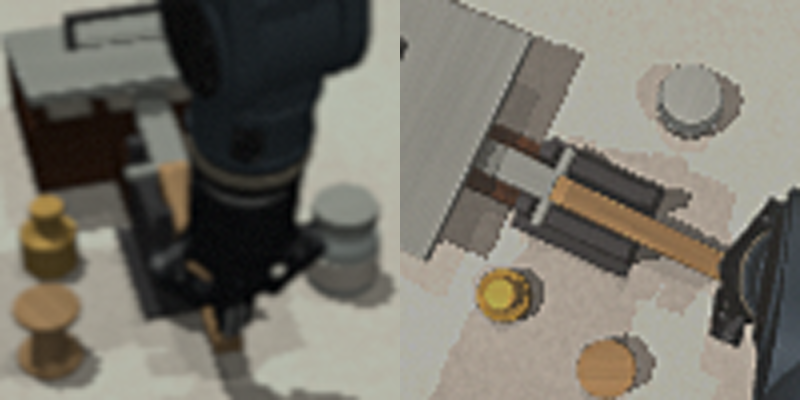

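The butt is at z≈0.0455 and the lip at about 0.115, so the lid is open about 14°. I'll press another 6°.

Request:
send_rows(moves=[[[-0.0004,0,0.0036],[0,0.021,0]],[[-0.0004,0,0.0036],[0,0.021,0]],[[-0.0004,0,0.0036],[0,0.021,0]],[[-0.0003,0,0.0036],[0,0.021,0]],[[-0.0002,0,0.0025],[0,0.015,0]],[[0,0,0],[0,0,0]],[[0,0,0],[0,0,0]]])

```text
time: 18.3
tool_pos: [0.5015, -0.0443, 0.0381]
tcp_rot: [-2.512, -1.569, -0.376]
wrist_force: [-0.6, -2.8, 5.6]
gripper_width: 0.0
```

```bash
python3 look.py a12 lever butt lip flap notch spool jar weight
```

```text
18.3 [-0.1652  0.0018  0.0381] -16.99 F u,lat,z -2.75 -0.69 5.58
side lever [(array([0.0006, 0.0011, 0.0792]), 0.96)]
side butt []
side lip [(array([0.0611, 0.0021, 0.1254]), 0.59)]
side flap [(array([0.2367, 0.0027, 0.0727]), 0.56)]
side notch []
side spool [(array([-0.1086,  0.1291,  0.0003]), 0.91)]
side jar [(array([-0.0741, -0.1217, -0.0037]), 0.92), (array([ 0.0433,  0.3681, -0.0018]), 0.3)]
side weight [(array([ 0.0019,  0.104 , -0.001 ]), 0.72), (array([-0.0011, -0.0013,  0.0795]), 0.57)]
top lever [(array([-0.0031,  0.0039,  0.075 ]), 0.76)]
top butt [(array([-0.1767,  0.003 ,  0.0262]), 0.64)]
top lip [(array([ 0.0634, -0.0025,  0.123 ]), 0.65)]
top flap [(array([ 0.2372, -0.0004,  0.0676]), 0.92), (array([0.2716, 0.2545, 0.0006]), 0.57)]
top notch [(array([-0.0004,  0.0029,  0.0757]), 0.72), (array([0.0031, 0.0013, 0.0012]), 0.54)]
top spool [(array([-0.106 ,  0.1239, -0.0024]), 0.67), (array([0.0006, 0.0031, 0.0781]), 0.58)]
top jar [(array([ 0.2732,  0.2555, -0.001 ]), 0.71), (array([0.0004, 0.0015, 0.0801]), 0.55)]
top weight [(array([0.0013, 0.1057, 0.0016]), 0.45)]
```

View pics/a12.png

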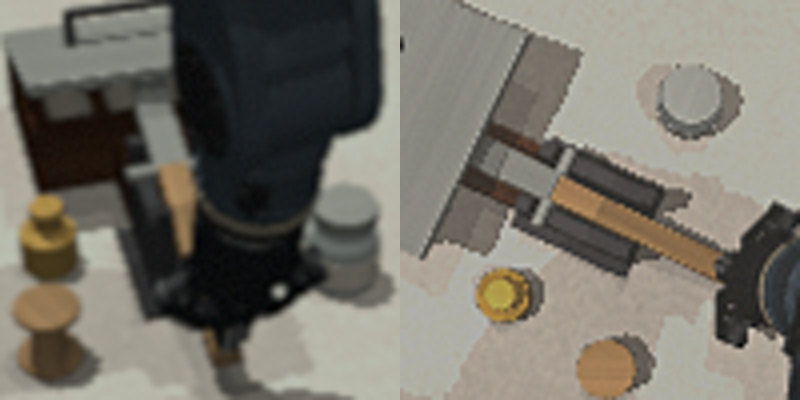

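The butt is at about 0.026 m and the lip at about 0.124 m, which is roughly 17° open with the pin home. Short hold to check stability.

Request:
send_rows(moves=[[[0,0,0],[0,0,0]],[[0,0,0],[0,0,0]],[[0,0,0],[0,0,0]],[[0,0,0],[0,0,0]],[[0,0,0],[0,0,0]],[[0,0,0],[0,0,0]],[[0,0,0],[0,0,0]],[[0,0,0],[0,0,0]]])

```text
time: 20.2
tool_pos: [0.5014, -0.0443, 0.0381]
tcp_rot: [-2.512, -1.569, -0.376]
wrist_force: [-0.2, -1.2, 5.5]
gripper_width: -0.0
```

```bash
python3 look.py a13 lever butt lip && python3 -c "
from h import *
manip.job_done()"
```

```text
20.2 [-0.1653  0.0018  0.0381] -16.99 F u,lat,z -1.22 -0.33 5.52
side lever [(array([0.0005, 0.0017, 0.0773]), 0.84), (array([-0.0005, -0.0005,  0.0015]), 0.34)]
side butt [(array([-0.1763,  0.0052,  0.0265]), 0.81)]
side lip [(array([6.100e-02, 1.000e-04, 1.238e-01]), 0.98)]
top lever [(array([-0.0003, -0.0008,  0.0755]), 0.73)]
top butt [(array([-0.1743,  0.0011,  0.0264]), 0.75)]
top lip [(array([ 0.0638, -0.0009,  0.1245]), 0.62)]
the job is handed in; nothing more can be done
```

The lid is open about 17° and resting on the lever. The job was handed in at about 20 s, with the shut fingertips still pressing the handle end down.

- **Push:** I pushed the butt towards the box with about 3–4 N until the pin dropped into the notch. The force rose to 5.8 N at the end stop.
- **Press:** I pressed the handle end down smoothly along the arc about the pin. At the checks along the way the vertical force read no more than about 8 N.
- **Last checks, after a 1 s hold:** The pin was within about 1 mm of the notch horizontally and read 75–77 mm high. The top camera reads about 4–5 mm low there. The butt was at 26 mm and the lip at 124 mm, which gives 17–18°. The pressing force was a steady 5.5 N.
- **Bystanders:** The spool, jar and weight had not moved, within measuring error. I did not check the bowl, mug, brush or bottle again; the arm stayed well clear of them.
- **Disagreements:** A few low-score detections were clearly wrong, and I ignored them. Mid-press there was an unplanned forward shear of about 6 N on the handle, which I eased off.

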